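# Lock a printing block and check it under the jog-driven head

## Task

Turn the crank with the red handle clockwise until the printing block is held firmly between both jaws of the vise, without crushing it. Then tilt the jog stick towards the vise until the orange checking head is right over the middle of the block, hold it still there for two seconds, and let the stick go back to centre. Leave the other things on the table where they are.

Things in the scene. Friction and masses are not known exactly. Their poses are not given: they have to be found in the camera images.
- crank_axis (a point): Point on the upright turning axis of the vise's crank, 85 mm above the table, level with the middle of the red handle. Axes are the vise's: x from crank to jaws, z up. The black vise (base 200 x 110 x 25 mm, fixed) stands left or right of the middle of the table. Nothing on it but the red handle rises above 64 mm.
- crank_grip (a point): Middle of the red crank handle: an upright round grip, 22 mm in diameter, from 61 to 103 mm above the table, which spins freely on its pin; this point is 85 mm above the table and 45 mm from crank_axis. It moves with the crank. The whole circle swept by the handle is free of obstacles above 66 mm.
- crank (a joint): Angle of the crank, rad: 0 with the handle pointing away from the jaws (vise -x) and growing clockwise seen from above, which drives the jaw at 2.55 mm per rad. Starts at 0 to 1.4, clamps at about 4.7, stop at 7. Dry friction 0.1 N m (2.2 N at the handle, 3 N turning at 1 rad/s): it stays where left, still gripping. Pushing with 3 N gives 14 N at the jaws, 6 N 65 N (firm); over 16 N crushes.
- jaw_face (a point): Top edge, in its middle, of the pressing face of the steel moving jaw (80 mm wide, face 18 mm high, top 44.5 mm above the table). It moves along vise +x towards the block.
- jaw: The moving jaw itself, a steel block; its origin is not on the jaw (use jaw_face).
- fixed_jaw: The steel fixed jaw at the far end of the vise; its origin is the vise's origin (centre of its underside), and its pressing face, looking towards the crank, is 65 mm along vise +x from there. The crank axis is at -75 mm.
- block: Printing block, loose between the jaws: aluminium, 50 mm between the jaws x 60 mm wide x 23 mm high, with a brass plate on top, 0.2 to 0.35 kg. Origin: centre of its underside. It starts on the vise bed, 25 mm above the table, with 8 to 12 mm of play in all; the moving jaw pushes it onto the fixed jaw.
- block_face (a point): Centre of the brass face of the block, about 50 mm above the table.
- scan_point (a point): Centre of the underside (79 mm above the table) of the checking head, an orange drum 60 mm in diameter, top at 125 mm, on a grey arm from the low rail behind. It slides along world y only, driven by the stick: 0.55 m per rad, the same way as the stick. Parked in the middle of the rail when the stick is at 0; it clears everything on its way.
- stick_ball (a point): Centre of the black ball grip (32 mm in diameter) on top of the jog stick, 125 mm above the table when upright, 80 mm from the pivot. Turns with the stick.
- stick_pivot (a point): Pivot of the jog stick, 45 mm above the table in the middle of the top of the fixed grey console (110 x 110 x 44 mm). Axes are those of the console: z up; the stick rocks about the x axis only, so its ball swings left and right along console y. Stick shaft 10 mm in diameter.
- stick (a joint): Tilt of the jog stick, rad: 0 upright, positive when the ball leans to console +y (left seen from the robot), range -0.55 to 0.55. A spring centres it (0.8 N m per rad, up to 5.5 N at the ball); it is damped (0.28 N m s per rad) and comes back to the middle by itself in about 2 s once let go.
- reglet: Pale wooden spacer 55 x 90 x 12 mm in the tray; a bystander, leave it where it is.
- spare: Another block with a brass plate, 50 x 70 x 23 mm, lying in the tray: not the one to lock; a bystander, leave it where it is.
- driver: Screwdriver on the table; a bystander, leave it where it is.
- tin: Small open metal bowl; a bystander, leave it where it is.
- key: Dark steel T key; a bystander, leave it where it is.
- cleaner: Bottle, 52 mm in diameter, 120 mm high; a bystander, leave it where it is.
- loupe: Black loupe, 42 mm in diameter, 32 mm high, under the parked head; a bystander, leave it where it is.
Mind the look-alikes: they are no part of the job. Of the things that look like the part that bears crank_axis, the larger one is meant. Of the things that look like the part that bears stick_ball, the larger one is meant.

How it is judged:
By the outcome, as a careful person would: the job done as asked, in the order asked, and still so for the second after the job is handed in, with the robot touching nothing.
It also fails if it takes over 72 s, if anything falls off the work surface, if the arm or the gripper's body presses on something with over 40 N, if the wrist force passes 120 N, or if a joint passes its speed limit or range.

## Robot

A 6-joint arm with a two-finger parallel gripper is mounted at the origin on the work surface. World frame = base frame: x ahead of the robot, y to its left, z up, the work surface at z = 0. Lengths are in m, angles in rad, forces in N, time in s.
With the tool pointing down it reaches from about 0.325 to 0.775 m from the base axis. Payload 9.3 kg.
Tool frame: the origin (TCP) lies at the very end of the fingers, on their centre line; the grasp point (between the pads) lies 19 mm behind it (bot.grasp_offset is the z of the grasp point in the tool frame, in m); z points along the fingers, y is the line along which they close (so a half turn about z gives the same grasp; the last joint's range is limited). The gripper opens to 85 mm and grips with 20 to 120 N. Pads are 22 mm wide; open, the fingers measure 114 mm over their backs; the gripper's body (76 mm by 85 mm) begins 54 mm behind the grasp point. The pads swing forward as they close: fully open they stand 13 mm farther back than shut.
Start: joints at [-1.359, 0.259, 0.021, 1.334, 0, 1.418], TCP at [0.196, -0.514, 0.231] pointing down, gripper open.
Joint ranges: [-3.04, 3.04], [-0.91, 1.82], [-1.04, 1.36], [-1.92, 1.95], [-1.52, 1.45], [-3.14, 3.14]. Speed limits (rad/s): [2.22, 2.22, 2.79, 3.14, 3.14, 3.14].

## Interface

Orientations are given as a rotation vector (axis times angle).
In Python, from workcell import bot gives the robot as it stands. The module is installed in compiled form; this text tells all that it offers.
- The arm moves only by the shell command python3 -m handwheel 'ROWS' [FORCE]. ROWS is JSON, one flat list of numbers, 5 for each row, row after row: the closure in counts, from 0 (fully open) to 255 (shut), then the shift along the world's x, y, z in m, then the turn about the world's z in rad. In form: [jaw, dx, dy, dz, twist, jaw, dx, dy, dz, twist, ...]. A call has 1 to 20 rows; each row shifts and turns the commanded pose from where the row before left it; what a row does not reach is not made up. A row lasts 1/8 s, in which the tool goes at most 62.5 mm and 10.7 degrees, less where a joint would pass 70% of its speed; a pose out of reach is approached as far as the arm can. A call is refused whole if a number of a shift passes 0.0625 or a number of a turn 0.188, either way. A call with a gripper value outside its range is refused whole. The fingers move at their own pace and stop on an object; FORCE is the grip in N (left out, the last holds). Time passes only in rows, so rows that do not move let the fingers close. It gives the time, the measured TCP pose, the force, the opening and the grip force at its end, in the units of the state.
- bot.observe(): the state, without advancing time (a new reading comes with each control period).
- bot.camera(name): name is "scene" or "top"; returns (picture, depth): 420x560x3 uint8, blue, green, red; 420x560 float32, m along the optical axis (not along the pixel's ray), 0 where there is no reading.
- bot.camera_info(name): a dict with "fx", "fy", "cx", "cy" (pixels), "position" and "rotation" of the camera in the world. Camera axes: x right, y down, z forward; pixel columns grow to the right and rows downward; lengths in m; the calibration is good to about 2 mm. A picture is of the moment at which its call begins. camera_info takes no time and is no camera call.
- bot.hand_in(): hands the job in; it is judged then, once.
Trained networks look in the newest picture that a camera, given by its name, has taken for a name from the list of things; names that differ only in an ending like _2 or _b are one class to them, and where a whole thing is asked for, a point or a joint stands for the part that bears it (a point fixed in the world has none). Each returns a list of dicts, best first, with "score" (0 to 1); they miss things now and then, are a little off and sometimes report something else, mostly with a low value. They report only what shows in the picture. A call takes as long as a camera call. They do not tell look-alikes from the thing itself.
- bot.outline_of(camera, query): "mask" (420x560 bool, what is visible of it) and "position" ([column, row] in pixels, amid what is visible of it).
The state is a dict: "time": time; "joint_positions": joint angles; "joint_velocities": joint speeds; "joint_torque": joint torques, N m; "tcp_pos": TCP position; "tool_rot": TCP orientation; "ft_force": force on the tool from outside, world axes, zero at the start; "torque": the same for the moment, N m; "grip_width": finger opening in m; "grip_force": force on a finger pad.
Only numpy, scipy, OpenCV 4.12 (cv2) and the standard library are available. Lean on these libraries where they do the work, as an engineer would, in place of code of your own. Each camera call takes 0.05 s, during which the arm holds its last target. There are 200 camera calls.

## Working session

There is one attempt and no reset: what is moved stays moved. The work goes in short steps, Python scripts to look and compute and a shell command to move; the robot and the scene stay as the last step left them, time stands still between calls to the robot, and variables do not carry over. Pictures are saved under pics/ and viewed, at most 10 in all, crops included, and the job is handed in when it is done.

```bash
mkdir -p pics; cat > h.py <<'E'
import numpy as np, cv2
from workcell import bot
def w(cam,uv,z=None,d=None):
    i=bot.camera_info(cam); R=np.array(i["rotation"])
    if R.shape!=(3,3): R=cv2.Rodrigues(R.astype(float))[0]
    r=R@np.array([(uv[0]-i["cx"])/i["fx"],(uv[1]-i["cy"])/i["fy"],1.0]); p=np.array(i["position"])
    return p+r*(d if z is None else (z-p[2])/r[2])
E
python3 - <<'E'
from h import *
for c in("top","scene"):
    im,d=bot.camera(c); cv2.imwrite(f"pics/{c}0.png",im); np.save(f"{c}0.npy",d)
    print(c,bot.camera_info(c))
    for q in("crank_axis","crank_grip","jaw_face","fixed_jaw","block","scan_point","stick_ball","stick_pivot"):
        for o in bot.outline_of(c,q)[:3]:
            u=o["position"]; m=o["mask"]; dd=d[m]; dd=dd[dd>0]
            print(q,round(o["score"],2),np.round(u),m.sum(), np.round(w(c,u,d=np.median(dd)),3) if len(dd) else None)
print(bot.observe())
E
```

```text
top {'fx': 514.5001046333126, 'fy': 514.5001046333126, 'cx': 282.23445599400407, 'cy': 209.5649210318767, 'position': array([ 0.31389178, -0.00618785,  1.5691737 ]), 'rotation': array([-2.16537682,  2.15513494, -0.13566385])}
crank_axis 0.81 [171. 280.] 1632 [0.291 0.319 0.023]
crank_axis 0.79 [210. 198.] 2215 [0.535 0.206 0.032]
crank_grip 0.57 [422. 232.] 284 [ 0.438 -0.433  0.021]
crank_grip 0.36 [292. 160.] 180 [ 0.656 -0.039  0.029]
crank_grip 0.33 [206. 191.] 182 [0.556 0.216 0.044]
jaw_face 0.52 [208. 195.] 214 [0.543 0.213 0.042]
jaw_face 0.42 [169. 280.] 93 [0.289 0.323 0.034]
fixed_jaw 0.74 [206. 165.] 251 [0.634 0.218 0.044]
fixed_jaw 0.45 [164. 257.] 136 [0.357 0.339 0.034]
block 0.86 [208. 181.] 369 [0.584 0.212 0.047]
stick_ball 0.72 [280. 230.] 162 [ 0.431 -0.005  0.131]
stick_pivot 0.85 [334. 268.] 602 [ 0.328 -0.166  0.029]
stick_pivot 0.72 [277. 229.] 1359 [0.441 0.004 0.044]
stick_pivot 0.16 [206. 166.] 288 [0.632 0.221 0.043]
scene {'fx': 485.42399663154566, 'fy': 485.42399663154566, 'cx': 274.64755749383994, 'cy': 206.46141732251715, 'position': array([1.13055013
[... 944 characters left out ...]
tions': array([-1.35863032e+00,  2.58564806e-01,  2.15045470e-02,  1.33368337e+00,
       -1.93162824e-05,  1.41819366e+00]), 'joint_velocities': array([ 1.34542651e-03,  9.81091633e-04,  9.38522149e-04, -1.11187744e-04,
       -8.82274923e-06,  7.96533656e-04]), 'joint_torque': array([ 2.58492000e-03, -5.55370474e+01,  3.44733667e+01,  1.05301107e-03,
       -1.20777468e-04, -4.48723032e-07]), 'tcp_pos': array([ 0.19619236, -0.51381883,  0.23129965]), 'tool_rot': array([ 3.08943393e+00,  5.69796311e-01, -2.78632220e-05]), 'ft_force': array([ 0.07161544, -0.57113793, -0.23206977]), 'torque': array([-0.08946123,  0.07402314, -0.02501996]), 'grip_force': 0.0, 'grip_width': 0.08539816639822487}
```

View pics/top0.png

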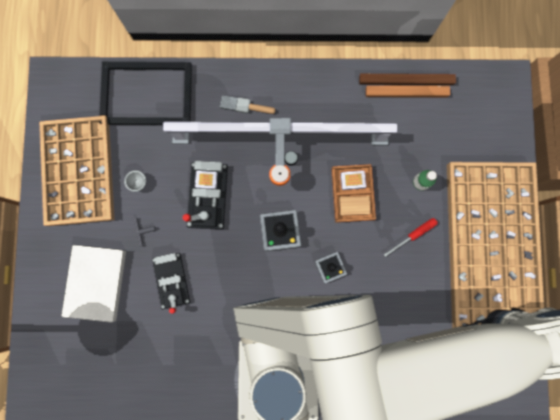

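View pics/scene0.png

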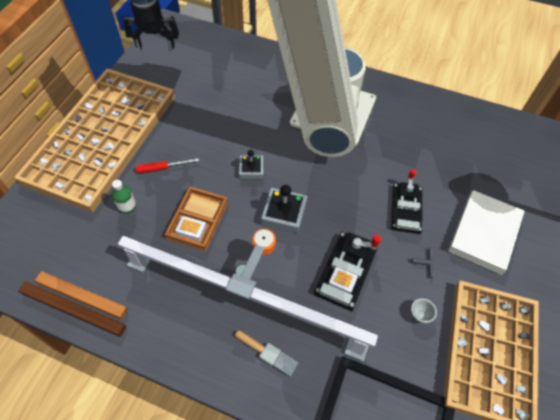

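The top view shows two vises: the large one at about (207,195) and a small one at (171,280). There are also two joysticks: the large one at (280,230) and a small one at (332,267). Red things that could pass for the handle are the large vise's handle (186,217), the small vise's handle (172,310) and the screwdriver (424,230). The larger ones are meant, so I take the vise at (207,195) with its handle at (186,217), and the stick at (280,230). Next I check this in a close crop and measure.

```bash
python3 - <<'E'
from h import *
t=cv2.imread("pics/top0.png"); s=cv2.imread("pics/scene0.png")
a=cv2.resize(t[150:240,175:305],None,fx=5,fy=5,interpolation=cv2.INTER_CUBIC)[:, :]
a=cv2.resize(t[150:240,175:240],(433,600),interpolation=cv2.INTER_CUBIC)
b=cv2.resize(s[225:315,310:390],(367,413),interpolation=cv2.INTER_CUBIC)
o=np.zeros((600,800,3),np.uint8); o[:,:433]=a; o[:413,433:]=b; cv2.imwrite("pics/crop.png",o)
for c,im,(x0,y0,x1,y1) in(("top",t,(175,200,200,230)),("scene",s,(355,225,390,260))):
    h=cv2.cvtColor(im,cv2.COLOR_BGR2HSV); m=((h[...,0]<6)|(h[...,0]>172))&(h[...,1]>150)&(h[...,2]>70)
    k=np.zeros_like(m);k[y0:y1,x0:x1]=1; m&=k; ys,xs=np.nonzero(m)
    print(c,"red",xs.mean(),ys.mean(),len(xs),xs.min(),xs.max(),ys.min(),ys.max())
    for z in(.085,.095,.103): print(z,np.round(w(c,(xs.mean(),ys.mean()),z),4))
d=np.load("top0.npy")
# points from depth, region of large vise
i=bot.camera_info("top"); 
vv,uu=np.mgrid[150:245,175:310]
P=np.array([w("top",(u,v),d=d[v,u]) for u,v in zip(uu.ravel(),vv.ravel())]); 
np.save("P.npy",P)
V=P[(P[:,1]>.12)]
m=(V[:,2]>.015)&(V[:,2]<.07)
r=cv2.minAreaRect(V[m][:,:2].astype(np.float32)*1000); print("vise",r,m.sum())
for lo,hi in((.04,.06),(.06,.12)):
    q=V[(V[:,2]>lo)&(V[:,2]<hi)]; print(lo,len(q),q.mean(0).round(3),q.min(0).round(3),q.max(0).round(3))
C=P[(P[:,1]<.09)&(P[:,0]<.52)]
q=C[(C[:,2]>.03)&(C[:,2]<.06)]; print("console",cv2.minAreaRect(q[:,:2].astype(np.float32)*1000),len(q))
q=C[(C[:,2]>.11)]; print("ball",q.mean(0),q.max(0),q.min(0),len(q))
for q in("crank_axis","block","jaw_face","fixed_jaw","crank_grip"):
  pass
E
```

```text
top red 186.2439024390244 217.0 41 183 189 214 220
0.085 [0.4725 0.267  0.085 ]
0.095 [0.4714 0.2651 0.095 ]
0.103 [0.4705 0.2637 0.103 ]
scene red 375.825 240.325 80 372 380 235 246
0.085 [0.4723 0.267  0.085 ]
0.095 [0.4781 0.2667 0.095 ]
0.103 [0.4828 0.2665 0.103 ]Traceback (most recent call last):
  File "<stdin>", line 16, in <module>
  File "h.py", line 4, in w
    i=bot.camera_info(cam); R=np.array(i["rotation"])
ValueError: time passes only in moves, steps and waits
```

View pics/crop.png

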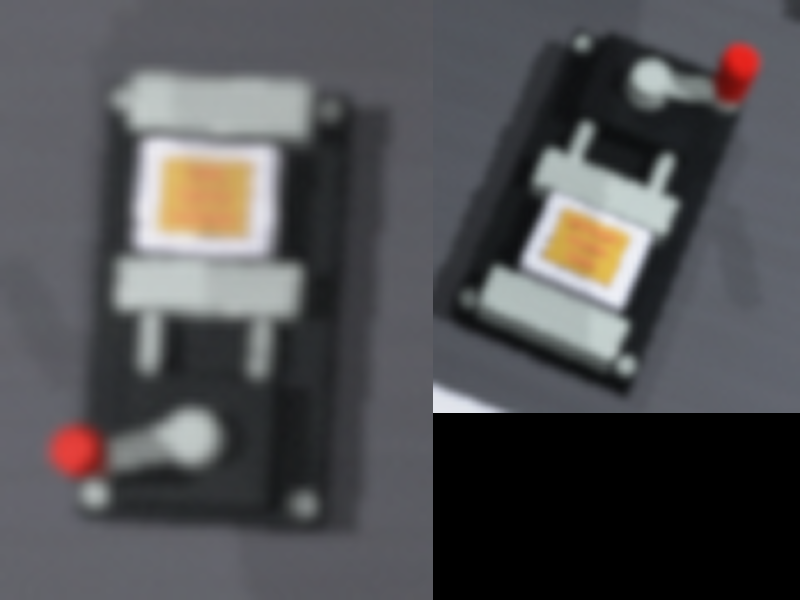

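The crop confirms the choice: large black vise with the red handle at top px (186.5,217.5), hub at (203.8,215.4), block with its plate at (205.8,179.5), and fixed jaw at (208,166). I cache the calibration and measure the rest.

```bash
cat > h.py <<'E'
import numpy as np, cv2
from workcell import bot
I={}
def inf(c):
    if c not in I:
        i=bot.camera_info(c); I[c]=(i,cv2.Rodrigues(np.array(i["rotation"],float))[0],np.array(i["position"]))
    return I[c]
def w(cam,uv,z=None,d=None):
    i,R,p=inf(cam)
    r=R@np.array([(uv[0]-i["cx"])/i["fx"],(uv[1]-i["cy"])/i["fy"],1.0])
    return p+r*(d if z is None else (z-p[2])/r[2])
def px(cam,X):
    i,R,p=inf(cam); q=R.T@(np.array(X)-p); return np.array([i["fx"]*q[0]/q[2]+i["cx"],i["fy"]*q[1]/q[2]+i["cy"]])
def cloud(c,d,box):
    u0,v0,u1,v1=box; return np.array([w(c,(u,v),d=d[v,u]) for v in range(v0,v1) for u in range(u0,u1) if d[v,u]>0])
E
python3 - <<'E'
from h import *
d=np.load("top0.npy")
T=lambda x,y:(175+x/6.66-.5+.0,150+y/6.667-.5)
S=lambda x,y:(310+(x-433)/4.5875-.5,225+y/4.589-.5)
for n,a,b,z in(("hub",(192,436),(652,78),.062),("grip",(77,452),(738,72),.09),("plate",(205,197),(586,245),.0495)):
    print(n,w("top",T(*a),z).round(4),w("scene",S(*b),z).round(4))
print("movjaw face ends",[w("top",T(*a),.0445).round(4) for a in((117,262),(302,265))])
print("fixed face ends",[w("top",T(*a),.0445).round(4) for a in((130,130),(308,138))])
print("base corners",[w("top",T(*a),.025).round(4) for a in((107,88),(350,97),(320,525),(78,512))])
V=cloud("top",d,(175,150,240,245))
m=(V[:,2]>.015)&(V[:,2]<.07)
print("vise",cv2.minAreaRect(V[m][:,:2].astype(np.float32)*1000),m.sum())
q=V[(V[:,2]>.04)&(V[:,2]<.06)]; print(len(q),q.mean(0).round(3))
C=cloud("top",d,(255,205,310,255))
q=C[(C[:,2]>.03)&(C[:,2]<.06)]; print("console",cv2.minAreaRect(q[:,:2].astype(np.float32)*1000),len(q))
q=C[C[:,2]>.1]; print("ball",q.mean(0),q.max(0),q.min(0),len(q))
for c in("top","scene"):
  bot.camera(c)
  for n in("stick_ball","stick_pivot","scan_point"):
    for o in bot.outline_of(c,n)[:1]:
      u=o["position"]; print(c,n,u,[w(c,u,z).round(4) for z in((.125,) if n=="stick_ball" else (.044,.125))])
      if n=="stick_ball":
        ys,xs=np.nonzero(o["mask"]);print(xs.min(),xs.max(),ys.min(),ys.max())
E
```

```text
hub [0.4814 0.2211 0.062 ] [0.4816 0.2225 0.062 ]
grip [0.4711 0.2666 0.09  ] [0.4747 0.2672 0.09  ]
plate [0.5909 0.2196 0.0495] [0.591  0.2194 0.0495]
movjaw face ends [array([0.5619, 0.2593, 0.0445]), array([0.561 , 0.176 , 0.0445])]
fixed face ends [array([0.6223, 0.255 , 0.0445]), array([0.6191, 0.1744, 0.0445])]
base corners [array([0.6458, 0.2693, 0.025 ]), array([0.6422, 0.1578, 0.025 ]), array([0.4454, 0.1679, 0.025 ]), array([0.4507, 0.2773, 0.025 ])]
vise ((546.8624267578125, 217.30328369140625), (111.07758331298828, 201.90675354003906), 87.60871887207031) 2391
1128 [0.551 0.217 0.047]
console ((440.4283447265625, -5.363552093505859), (110.01517486572266, 109.99139404296875), 7.459898471832275) 1248
ball [ 0.43986405 -0.0050902   0.13569591] [0.45481736 0.00903298 0.14568578] [ 0.42618629 -0.01904695  0.1232314 ] 100
top stick_ball [277.6, 228.4] [array([0.4372, 0.0017, 0.125 ])]
273 287 222 236
top stick_pivot [333.2, 265.1] [array([ 0.3364, -0.1624,  0.044 ]), array([ 0.3352, -0.1541,  0.125 ])]
top scan_point [279.8, 145.2] [array([ 0.6972, -0.0031,  0.044 ]), array([ 0.6769, -0.0032,  0.125 ])]
scene stick_ball [284.8, 201.2] [array([0.4755, 0.009 , 0.125 ])]
277 291 185 212
scene stick_pivot [249.8, 166.2] [array([ 0.352, -0.15 ,  0.044]), array([ 0.4059, -0.1234,  0.125 ])]
scene scan_point [252.1, 265.0] [array([ 0.6456, -0.0138,  0.044 ]), array([0.6791, 0.0034, 0.125 ])]
```

```bash
python3 -m handwheel '[100,0.014,0.039,-0.002,0.06,100,0.014,0.039,-0.002,0.06,100,0.014,0.039,-0.002,0.06,100,0.014,0.039,-0.002,0.06,100,0.014,0.039,-0.002,0.06,100,0.014,0.039,-0.002,0.06,100,0.014,0.039,-0.002,0.06,100,0.014,0.039,-0.002,0.06,100,0.014,0.039,-0.002,0.06,100,0.014,0.039,-0.002,0.06,100,0.014,0.039,-0.002,0.06,100,0.014,0.039,-0.002,0.06,100,0.014,0.039,-0.002,0.06,100,0.014,0.039,-0.002,0.06,100,0.014,0.039,-0.002,0.06,100,0.014,0.039,-0.002,0.06,100,0.014,0.039,-0.002,0.06,100,0.014,0.039,-0.002,0.06,100,0.014,0.039,-0.002,0.06,100,0.014,0.039,-0.002,0.06]' 30; python3 -m handwheel '[100,0,0,0,0,100,0,0,0,0]'
```

```text
time: 3.8
tcp_pos: [0.4765, 0.2676, 0.1912]
tool_rot: [2.226, 2.217, 0.0]
ft_force: [0.4, -0.1, 0.3]
grip_width: 0.0518
grip_force: 0.0
time: 4.05
tcp_pos: [0.4759, 0.266, 0.191]
tool_rot: [-2.228, -2.215, 0.001]
ft_force: [0.1, -1.0, 0.7]
grip_width: 0.0519
grip_force: 0.0
```

```bash
python3 -m handwheel '[100,-0.0035,0.001,-0.015,0,100,0,0,-0.015,0,100,0,0,-0.015,0,100,0,0,-0.015,0,100,0,0,-0.015,0,100,0,0,-0.015,0,100,0,0,-0.015,0,100,0,0,-0.015,0,100,0,0,0,0]'; python3 - <<'E'
from h import *
for c in("top","scene"):
    im,d=bot.camera(c); cv2.imwrite(f"pics/{c}1.png",im)
a=cv2.imread("pics/top1.png")[150:250,160:260]; b=cv2.imread("pics/scene1.png")[200:300,320:420]
cv2.imwrite("pics/c1.png",np.hstack([cv2.resize(x,(400,400)) for x in(a,b)]))
E
```

```text
time: 5.18
tcp_pos: [0.472, 0.267, 0.07]
tool_rot: [-2.227, -2.214, 0.003]
ft_force: [-0.3, -0.1, 0.4]
grip_width: 0.0521
grip_force: 0.0
```

View pics/c1.png

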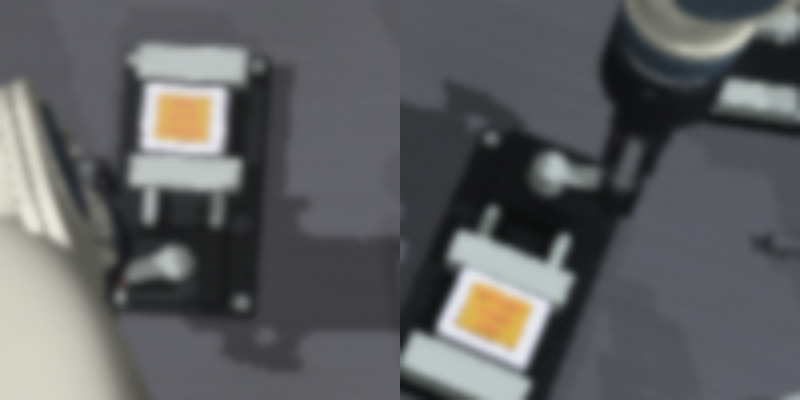

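The fingers straddle the handle: scene crop (625,170), with the hub visible at (555,172). I close on it.

```bash
python3 -m handwheel '[255,0,0,0,0,255,0,0,0,0,255,0,0,0,0,255,0,0,0,0,255,0,0,0,0]' 30
```

```text
time: 5.9
tcp_pos: [0.4728, 0.2674, 0.0718]
tool_rot: [2.228, 2.215, 0.001]
ft_force: [-2.7, 1.0, 6.9]
grip_width: 0.0212
grip_force: 31.3
```

```bash
python3 -m handwheel '[255,0.0054,0.0006,0,0,255,0.0054,0,0,0,255,0.0053,-0.0006,0,0,255,0.0053,-0.0013,0,0,255,0.005,-0.0019,0,0,255,0.0048,-0.0025,0,0]'; python3 -m handwheel '[255,0,0,0,0,255,0,0,0,0]'
```

```text
time: 6.65
tcp_pos: [0.5039, 0.2615, 0.0718]
tool_rot: [-2.228, -2.215, -0.001]
ft_force: [-4.1, -0.4, 6.9]
grip_width: 0.0207
grip_force: 31.4
time: 6.9
tcp_pos: [0.5044, 0.2612, 0.0719]
tool_rot: [2.228, 2.214, 0.001]
ft_force: [-0.8, -2.0, 4.9]
grip_width: 0.0207
grip_force: 31.2
```

```bash
python3 -m handwheel '[255,0.0045,-0.003,0,0,255,0.004,-0.0036,0,0,255,0.0036,-0.004,0,0,255,0.0031,-0.0044,0,0,255,0.0026,-0.0048,0,0,255,0.0019,-0.005,0,0,255,0.0014,-0.0052,0,0,255,0.0007,-0.0054,0,0,255,0,-0.0054,0,0,255,-0.0005,-0.0053,0,0,255,-0.0013,-0.0053,0,0]'; python3 -m handwheel '[255,0,0,0,0,255,0,0,0,0]'
```

```text
time: 8.28
tcp_pos: [0.5239, 0.2106, 0.0719]
tool_rot: [-2.227, -2.215, -0.002]
ft_force: [-3.1, 3.8, 5.3]
grip_width: 0.021
grip_force: 31.3
time: 8.52
tcp_pos: [0.5237, 0.2102, 0.0719]
tool_rot: [-2.228, -2.215, -0.001]
ft_force: [-3.6, 1.3, 7.1]
grip_width: 0.0213
grip_force: 31.3
```

```bash
python3 -m handwheel '[255,-0.0018,-0.0051,0,0,255,-0.0025,-0.0048,0,0,255,-0.0029,-0.0045,0,0,255,-0.0036,-0.0041,0,0,255,-0.0039,-0.0036,0,0]'; python3 -m handwheel '[255,0,0,0,0,255,0,0,0,0]';  python3 -m handwheel '[255,-0.0044,-0.0031,0,0,255,-0.0047,-0.0027,0,0,255,0,0,0,0]'
```

```text
time: 9.15
tcp_pos: [0.5096, 0.1885, 0.0719]
tool_rot: [-2.228, -2.215, -0.003]
ft_force: [-0.5, 4.1, 5.7]
grip_width: 0.0208
grip_force: 31.2
time: 9.4
tcp_pos: [0.5092, 0.1882, 0.0718]
tool_rot: [-2.228, -2.215, -0.001]
ft_force: [-2.3, 2.8, 6.5]
grip_width: 0.0214
grip_force: 31.4
time: 9.78
tcp_pos: [0.5002, 0.1824, 0.0718]
tool_rot: [2.228, 2.215, 0.002]
ft_force: [-1.5, 2.4, 7.5]
grip_width: 0.0209
grip_force: 31.4
```

```bash
python3 -m handwheel '[255,-0.0025,-0.001,0,0,255,-0.0025,-0.001,0,0,255,0,0,0,0]';  python3 -m handwheel '[255,-0.0026,-0.0008,0,0,255,0,0,0,0]'
```

```text
time: 10.15
tcp_pos: [0.4956, 0.1805, 0.0718]
tool_rot: [2.228, 2.215, 0.002]
ft_force: [0.4, 3.4, 6.6]
grip_width: 0.0208
grip_force: 31.3
time: 10.4
tcp_pos: [0.4931, 0.1797, 0.0718]
tool_rot: [2.228, 2.214, 0.003]
ft_force: [0.2, 3.1, 5.6]
grip_width: 0.0209
grip_force: 31.3
```

```bash
python3 - <<'E'
from h import *
for c in("top","scene"):
    im,d=bot.camera(c); cv2.imwrite(f"pics/{c}2.png",im)
a=cv2.imread("pics/top2.png")[150:240,170:260]; b=cv2.imread("pics/scene2.png")[225:315,310:400]
cv2.imwrite("pics/c2.png",np.hstack([cv2.resize(x,(400,400),interpolation=cv2.INTER_CUBIC) for x in(a,b)]))
E
```

```text
(no output)
```

View pics/c2.png

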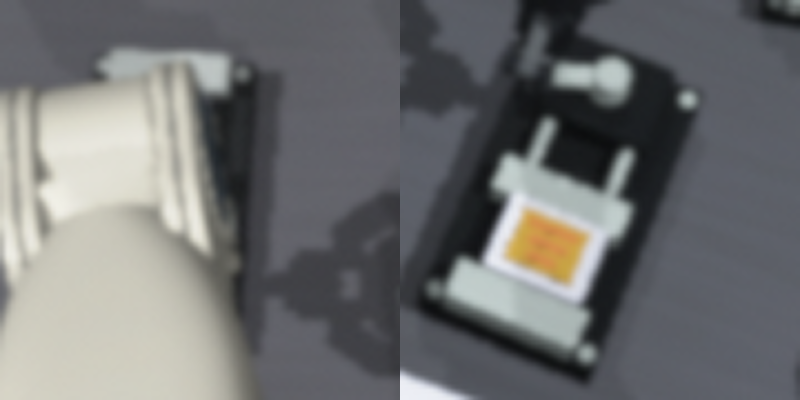

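The scene crop shows the moving jaw on the block at (560,200), with a thin gap left before the fixed jaw at (530,285). I go on in small steps and watch the force.

```bash
python3 -m handwheel '[255,-0.002,-0.0005,0,0,255,0,0,0,0]';  python3 -m handwheel '[255,-0.002,-0.0004,0,0,255,0,0,0,0]'
```

```text
time: 10.75
tcp_pos: [0.4912, 0.1792, 0.0719]
tool_rot: [2.227, 2.214, 0.003]
ft_force: [0.8, 4.0, 5.5]
grip_width: 0.0208
grip_force: 31.2
time: 11.0
tcp_pos: [0.4893, 0.1787, 0.0718]
tool_rot: [2.227, 2.214, 0.003]
ft_force: [1.0, 2.9, 5.1]
grip_width: 0.0206
grip_force: 31.2
```

```bash
python3 -m handwheel '[255,-0.002,-0.0003,0,0,255,0,0,0,0]';  python3 -m handwheel '[255,-0.002,-0.0002,0,0,255,0,0,0,0]'
```

```text
time: 11.25
tcp_pos: [0.4872, 0.1784, 0.0718]
tool_rot: [2.227, 2.214, 0.003]
ft_force: [1.6, 3.5, 5.9]
grip_width: 0.0205
grip_force: 31.3
time: 11.5
tcp_pos: [0.4852, 0.1781, 0.0719]
tool_rot: [2.227, 2.214, 0.003]
ft_force: [1.2, 3.1, 6.1]
grip_width: 0.0208
grip_force: 31.3
```

```bash
python3 -m handwheel '[255,-0.002,-0.0001,0,0,255,0,0,0,0]';  python3 -m handwheel '[255,-0.002,0,0,0,255,0,0,0,0]'
```

```text
time: 11.75
tcp_pos: [0.4833, 0.178, 0.0719]
tool_rot: [2.227, 2.214, 0.003]
ft_force: [1.5, 2.4, 5.8]
grip_width: 0.0209
grip_force: 31.2
time: 12.0
tcp_pos: [0.4813, 0.1779, 0.0719]
tool_rot: [2.227, 2.214, 0.002]
ft_force: [1.9, 2.1, 5.9]
grip_width: 0.0206
grip_force: 31.2
```

```bash
python3 -m handwheel '[255,-0.002,0.0001,0,0,255,0,0,0,0]'
```

```text
time: 12.25
tcp_pos: [0.4793, 0.1779, 0.0719]
tool_rot: [2.227, 2.213, 0.002]
ft_force: [1.8, 0.7, 6.1]
grip_width: 0.0206
grip_force: 31.2
```

```bash
python3 -m handwheel '[255,-0.0015,0.0001,0,0,255,0,0,0,0]';python3 -m handwheel '[255,-0.0015,0.0001,0,0,255,0,0,0,0]'
```

```text
time: 12.5
tcp_pos: [0.4779, 0.178, 0.0719]
tool_rot: [2.227, 2.213, 0.002]
ft_force: [2.0, 1.1, 6.2]
grip_width: 0.021
grip_force: 31.2
time: 12.75
tcp_pos: [0.4765, 0.1781, 0.0719]
tool_rot: [2.227, 2.213, 0.002]
ft_force: [3.7, 1.0, 5.9]
grip_width: 0.0207
grip_force: 31.3
```

```bash
python3 -m handwheel '[255,-0.0015,0.0002,0,0,255,0,0,0,0]'
```

```text
time: 13.0
tcp_pos: [0.4751, 0.1783, 0.0719]
tool_rot: [2.227, 2.213, 0.003]
ft_force: [2.5, 0.5, 5.7]
grip_width: 0.0208
grip_force: 31.2
```

```bash
python3 -m handwheel '[255,-0.001,0.0002,0,0,255,0,0,0,0]';python3 -m handwheel '[255,-0.001,0.0002,0,0,255,0,0,0,0]'
```

```text
time: 13.25
tcp_pos: [0.4742, 0.1784, 0.0719]
tool_rot: [2.227, 2.213, 0.002]
ft_force: [4.3, 0.1, 5.3]
grip_width: 0.021
grip_force: 31.2
time: 13.5
tcp_pos: [0.4733, 0.1785, 0.0719]
tool_rot: [2.227, 2.213, 0.003]
ft_force: [5.5, -0.6, 5.1]
grip_width: 0.0208
grip_force: 31.2
```

```bash
python3 -m handwheel '[255,-0.001,0.0002,0,0,255,0,0,0,0]'
```

```text
time: 13.75
tcp_pos: [0.4724, 0.1787, 0.0719]
tool_rot: [2.227, 2.212, 0.003]
ft_force: [5.9, -1.3, 4.8]
grip_width: 0.0207
grip_force: 31.2
```

```bash
python3 -m handwheel '[255,-0.001,0.0002,0,0,255,0,0,0,0]'
```

```text
time: 14.0
tcp_pos: [0.4715, 0.1789, 0.0719]
tool_rot: [2.227, 2.212, 0.003]
ft_force: [5.7, -0.5, 4.9]
grip_width: 0.0211
grip_force: 31.2
```

```bash
python3 -m handwheel '[255,-0.0008,0.0002,0,0,255,0,0,0,0,255,0,0,0,0]'
```

```text
time: 14.38
tcp_pos: [0.4709, 0.179, 0.0719]
tool_rot: [2.227, 2.212, 0.003]
ft_force: [6.5, -1.1, 4.0]
grip_width: 0.0213
grip_force: 31.1
```

```bash
python3 -m handwheel '[255,-0.001,0.0003,0,0,255,0,0,0,0,255,0,0,0,0]'
```

```text
time: 14.75
tcp_pos: [0.4699, 0.1792, 0.0719]
tool_rot: [2.227, 2.212, 0.003]
ft_force: [6.7, -1.5, 4.5]
grip_width: 0.0209
grip_force: 31.1
```

```bash
python3 -m handwheel '[255,0,0,0,0]'
```

```text
time: 14.88
tcp_pos: [0.4699, 0.1792, 0.0719]
tool_rot: [2.227, 2.212, 0.003]
ft_force: [6.3, -2.3, 3.6]
grip_width: 0.0208
grip_force: 31.1
```

```bash
python3 -m handwheel '[255,-0.001,0.0003,0,0,255,0,0,0,0,255,0,0,0,0]'
```

```text
time: 15.25
tcp_pos: [0.469, 0.1795, 0.0719]
tool_rot: [2.226, 2.212, 0.003]
ft_force: [6.7, -1.4, 3.5]
grip_width: 0.0211
grip_force: 31.1
```

```bash
python3 -m handwheel '[255,0,0,0,0]'
```

```text
time: 15.38
tcp_pos: [0.469, 0.1795, 0.0719]
tool_rot: [2.227, 2.212, 0.003]
ft_force: [7.5, -1.8, 3.3]
grip_width: 0.0209
grip_force: 31.1
```

```bash
python3 -m handwheel '[255,-0.001,0.0003,0,0,255,0,0,0,0,255,0,0,0,0]'
```

```text
time: 15.75
tcp_pos: [0.4681, 0.1797, 0.0719]
tool_rot: [2.226, 2.211, 0.003]
ft_force: [6.9, -2.3, 4.2]
grip_width: 0.0208
grip_force: 31.1
```

```bash
python3 -m handwheel '[130,0,0,0,0,100,0,0,0,0,100,0,0,0,0,100,0,0,0,0,100,0,0,0,0]'
```

```text
time: 16.38
tcp_pos: [0.4661, 0.1803, 0.0712]
tool_rot: [-2.228, -2.215, 0.0]
ft_force: [-1.1, -0.2, -0.5]
grip_width: 0.0517
grip_force: 0.0
```

```bash
python3 -m handwheel '[100,0,0,0.02,0,100,0,0,0.02,0,90,0,0,0.02,0,80,0,0,0.02,0,80,0,0,0.02,0,80,0,0,0.02,0,80,-0.005,-0.037,0,0.026,80,-0.005,-0.037,0,0.026,80,-0.005,-0.037,0,0.026,80,-0.006,-0.037,0,0.026,80,-0.005,-0.037,0,0.026,80,0,0,0,0,80,0,0,0,0]'; python3 - <<'E'
from h import *
for c in("top","scene"):
    im,d=bot.camera(c); cv2.imwrite(f"pics/{c}3.png",im); np.save(f"{c}3.npy",d)
    o=bot.outline_of(c,"crank_grip")
    print([(round(x["score"],2),np.round(x["position"])) for x in o[:3]])
print("ball px scene",px("scene",(.44,-.005,.125)),"tcp",px("scene",bot.observe()["tcp_pos"]))
im=cv2.imread("pics/scene3.png"); cv2.imwrite("pics/c3.png",np.hstack([cv2.resize(im[225:315,310:400],(400,400),interpolation=cv2.INTER_CUBIC),cv2.resize(im[140:240,230:330],(400,400),interpolation=cv2.INTER_CUBIC)]))
E
```

```text
time: 18.0
tcp_pos: [0.4402, -0.0045, 0.1913]
tool_rot: [-2.081, -2.354, -0.0]
ft_force: [0.6, 0.7, -0.3]
grip_width: 0.0586
grip_force: 0.0
[(0.64, array([213., 217.])), (0.5, array([170., 307.]))]
[(0.44, array([408., 182.]))]
ball px scene [284.81150643 189.2780237 ] tcp [285.90481601 175.23803789]
```

View pics/c3.png

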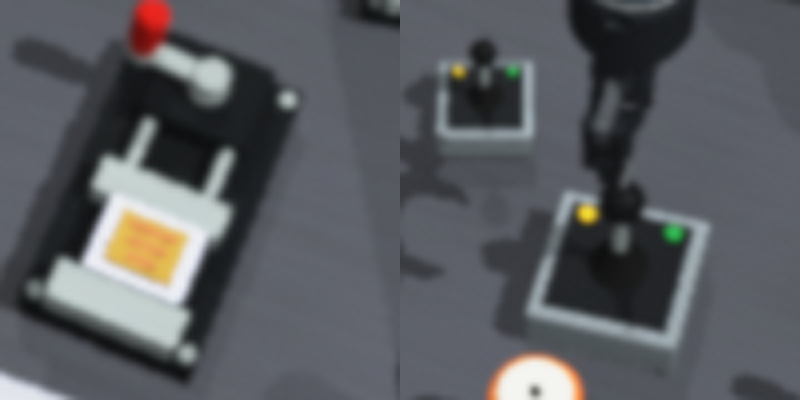

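The block is now touching both jaws: crop (150,245), jaws at (160,190) and (120,305). The ball shows at px (286,190) against a predicted (285,189). I descend onto it while measuring the head and the block.

```bash
python3 -m handwheel '[80,0,0,-0.015,0,80,0,0,-0.015,0,80,0,0,-0.015,0,80,0,0,-0.015,0,80,0,0,-0.015,0,80,0,0,-0.01,0,80,0,0,0,0]'; cat >> h.py <<'E'
def comps(c,im,lo,hi,mina=15):
    h=cv2.cvtColor(im,cv2.COLOR_BGR2HSV); m=cv2.inRange(h,lo,hi)
    n,l,s,ce=cv2.connectedComponentsWithStats(m); return [(s[k].tolist(),ce[k].round(2)) for k in range(1,n) if s[k][4]>=mina]
E
python3 - <<'E'
from h import *
for f,c in(("top0","top"),("scene0","scene"),("scene3","scene"),("top3","top")):
    im=cv2.imread(f"pics/{f}.png")
    for s,ce in comps(c,im,(3,120,140),(25,255,255)):
        zs=.0495 if abs(w(c,ce,.05)[1]-.22)<.04 else .125
        cx=(s[0]+(s[2]-1)/2,s[1]+(s[3]-1)/2)
        p=w(c,ce,zs)
        if .5<p[0]<.75 and -.06<p[1]<.3: print(f,s,ce,p.round(4),"bbox",w(c,cx,zs).round(4))
E
```

```text
time: 19.08
tcp_pos: [0.4399, -0.0043, 0.1058]
tool_rot: [-2.078, -2.355, 0.001]
ft_force: [0.2, 0.1, -0.8]
grip_width: 0.0586
grip_force: 0.0
top0 [269, 166, 21, 19, 80] [277.48 179.15] [0.5779 0.0029 0.125 ] bbox [ 0.5899 -0.0014  0.125 ]
top0 [200, 175, 12, 10, 104] [205.31 179.12] [0.5906 0.2195 0.0495] bbox [0.5895 0.2189 0.0495]
scene0 [263, 231, 13, 24, 114] [269.98 246.4 ] [0.615  0.0243 0.125 ] bbox [0.6057 0.0178 0.125 ]
scene0 [252, 235, 4, 11, 21] [253.   240.48] [ 0.616  -0.0218  0.125 ] bbox [ 0.6143 -0.0212  0.125 ]
scene0 [335, 272, 17, 14, 158] [343.15 278.39] [0.592  0.2205 0.0495] bbox [0.5925 0.2202 0.0495]
scene3 [263, 231, 13, 24, 113] [270.04 246.36] [0.6148 0.0244 0.125 ] bbox [0.6057 0.0178 0.125 ]
scene3 [252, 235, 3, 11, 23] [252.83 240.43] [ 0.616  -0.0223  0.125 ] bbox [ 0.6147 -0.0224  0.125 ]
scene3 [335, 273, 16, 15, 155] [342.43 280.17] [0.5975 0.2203 0.0495] bbox [0.597  0.2203 0.0495]
top3 [282, 166, 8, 18, 32] [287.   176.66] [ 0.5852 -0.0242  0.125 ] bbox [ 0.5915 -0.0199  0.125 ]
top3 [269, 170, 5, 11, 21] [270.29 175.67] [0.5878 0.0234 0.125 ] bbox [0.5898 0.0214 0.125 ]
top3 [200, 173, 12, 10, 107] [205.29 177.32] [0.5961 0.2197 0.0495] bbox [0.5956 0.2191 0.0495]
```

```bash
python3 -m handwheel '[255,0,0,0,0,255,0,0,0,0,255,0,0,0,0,255,0,0,0,0,255,0,0,0,0]' 30; cat >> h.py <<'E'
def head(c,im,box):
    u0,v0,u1,v1=box; h=cv2.cvtColor(im[v0:v1,u0:u1],cv2.COLOR_BGR2HSV)
    m=cv2.inRange(h,(0,0,185),(179,70,255))
    n,l,s,ce=cv2.connectedComponentsWithStats(m); k=1+np.argmax(s[1:,4])
    ctr=max(cv2.findContours((l==k).astype(np.uint8),cv2.RETR_EXTERNAL,cv2.CHAIN_APPROX_NONE)[0],key=len)
    e=cv2.fitEllipse(ctr); uv=(e[0][0]+u0,e[0][1]+v0)
    return s[k],np.round(uv,2),np.round(e[1],1),w(c,uv,.125).round(4)
E
python3 - <<'E'
from h import *
print(head("top",cv2.imread("pics/top0.png"),(265,160,295,190)))
print(head("scene",cv2.imread("pics/scene0.png"),(248,225,282,258)))
print(bot.observe()["tcp_pos"])
E
```

```text
time: 19.7
tcp_pos: [0.44, -0.0048, 0.107]
tool_rot: [2.079, 2.354, -0.0]
ft_force: [-2.7, -1.7, 6.3]
grip_width: 0.0303
grip_force: 29.2
(array([  7,   5,  16,  17, 211], dtype=int32), array([279.43, 173.05]), array([15.4, 16.3]), array([ 0.5956, -0.0026,  0.125 ]))
(array([  7,   5,  18,  17, 236], dtype=int32), array([263.23, 237.98]), array([16.3, 17.5]), array([ 0.5995, -0.0007,  0.125 ]))
[ 0.44002366 -0.00483634  0.10703043]
```

```bash
python3 -m handwheel '[255,-0.0004,0.0029,-0.0001,0,255,-0.0004,0.0029,-0.0002,0,255,-0.0004,0.0029,-0.0003,0,255,-0.0004,0.0029,-0.0004,0,255,-0.0004,0.0029,-0.0005,0,255,-0.0004,0.0029,-0.0006,0,255,-0.0004,0.0029,-0.0007,0,255,-0.0004,0.0029,-0.0008,0,255,-0.0003,0.0029,-0.0009,0,255,-0.0003,0.0028,-0.001,0,255,0,0,0,0,255,0,0,0,0,255,0,0,0,0]'; python3 - <<'E'
from h import *
im,d=bot.camera("top"); cv2.imwrite("pics/top4.png",im); print(head("top",im,(185,160,245,190)))
im,d=bot.camera("scene"); cv2.imwrite("pics/scene4.png",im); print(head("scene",im,(310,235,375,280)))
cv2.imwrite("pics/c4.png",np.hstack([cv2.resize(im[210:310,300:400],(400,400)),cv2.resize(cv2.imread("pics/top4.png")[140:240,170:270],(400,400))]))
E
```

```text
time: 21.32
tcp_pos: [0.4362, 0.0239, 0.1012]
tool_rot: [2.079, 2.354, -0.001]
ft_force: [-4.1, -2.8, 7.1]
grip_width: 0.03
grip_force: 30.3
(array([  9,   2,  35,  28, 527], dtype=int32), array([209.02, 176.17]), array([26.2, 33.8]), array([0.5855, 0.198 , 0.125 ]))
(array([  8,  18,  19,  19, 271], dtype=int32), array([326.85, 261.57]), array([17.4, 18.5]), array([0.5996, 0.1702, 0.125 ]))
```

View pics/c4.png

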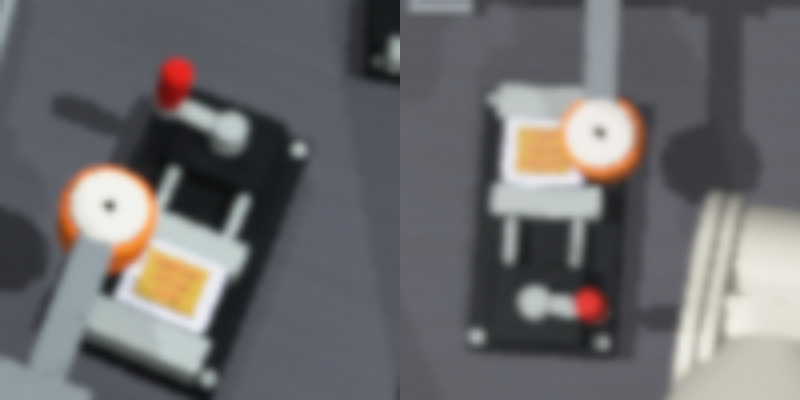

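The head shows at scene px (326.9,261.6), which gives y=0.170. It is still about 50 mm short of the block. I move on.

```bash
python3 -m handwheel '[255,-0.0003,0.0023,-0.0008,0,255,-0.0003,0.0023,-0.0009,0,255,-0.0003,0.0023,-0.001,0,255,0,0,0,0,255,0,0,0,0,255,0,0,0,0,255,0,0,0,0]'; cat > m.py <<'E'
from h import *
im,d=bot.camera("scene"); cv2.imwrite("pics/scene5.png",im); print("scene",head("scene",im,(310,235,375,300)))
im,d=bot.camera("top"); cv2.imwrite("pics/top5.png",im)
g=cv2.cvtColor(im,cv2.COLOR_BGR2HSV); m=cv2.inRange(g,(0,0,185),(179,70,255)); m[:162]=0;m[186:]=0;m[:,:190]=0;m[:,240:]=0
c=cv2.HoughCircles(cv2.GaussianBlur(cv2.resize(im[155:195,185:245,2],None,fx=4,fy=4,interpolation=cv2.INTER_CUBIC),(5,5),1),cv2.HOUGH_GRADIENT,1,40,param1=60,param2=12,minRadius=26,maxRadius=48)
if c is not None: print([(x.round(1),w("top",(185+(x[0]+.5)/4-.5,155+(x[1]+.5)/4-.5),.125).round(4)) for x in c[0][:2]])
E
python3 m.py
```

```text
time: 22.3
tcp_pos: [0.4354, 0.0307, 0.0985]
tool_rot: [2.08, 2.354, -0.001]
ft_force: [-4.7, -4.0, 5.8]
grip_width: 0.0304
grip_force: 30.7
scene (array([ 23,  23,  19,  24, 305], dtype=int32), array([341.39, 268.44]), array([17.8, 22.3]), array([0.6034, 0.2093, 0.125 ]))
[(array([86.5, 73.5, 40.7], dtype=float32), array([0.5946, 0.206 , 0.125 ])), (array([102.5, 141.5,  38.6], dtype=float32), array([0.5456, 0.1936, 0.125 ]))]
```

```bash
python3 -m handwheel '[255,-0.0001,0.001,-0.0004,0,255,-0.0001,0.001,-0.0004,0,255,0,0,0,0,255,0,0,0,0,255,0,0,0,0]'; python3 m.py; python3 - <<'E'
from h import *
b=(.5968,.2200,.0495)
o=[]
for c,(u0,v0) in(("scene",(290,220)),("top",(170,140))):
    im=cv2.imread(f"pics/{c}5.png")[v0:v0+90,u0:u0+90]
    h=cv2.cvtColor(im,cv2.COLOR_BGR2GRAY)
    t=px(c,(.597,.220,.125)); print(c,"target cap px",t, "crop",(t-(u0,v0)+.5)*4.444)
    o.append(cv2.resize(im,(400,400),interpolation=cv2.INTER_CUBIC))
cv2.imwrite("pics/c5.png",np.hstack(o))
E
```

```text
time: 23.02
tcp_pos: [0.4351, 0.0327, 0.0976]
tool_rot: [2.079, 2.354, -0.001]
ft_force: [-4.0, -3.8, 6.6]
grip_width: 0.03
grip_force: 30.7
scene (array([ 28,  25,  19,  21, 289], dtype=int32), array([346.61, 269.35]), array([18.2, 19.8]), array([0.6009, 0.2219, 0.125 ]))
[(array([65.5, 74.5, 41.8], dtype=float32), array([0.5938, 0.221 , 0.125 ])), (array([108.5, 141.5,  32.9], dtype=float32), array([0.5456, 0.1893, 0.125 ]))]
scene target cap px [346.36522907 267.75194114] crop [252.70907797 214.43162642]
top target cap px [201.36994804 172.15128553] crop [141.63004908 145.1023129 ]
```

View pics/c5.png

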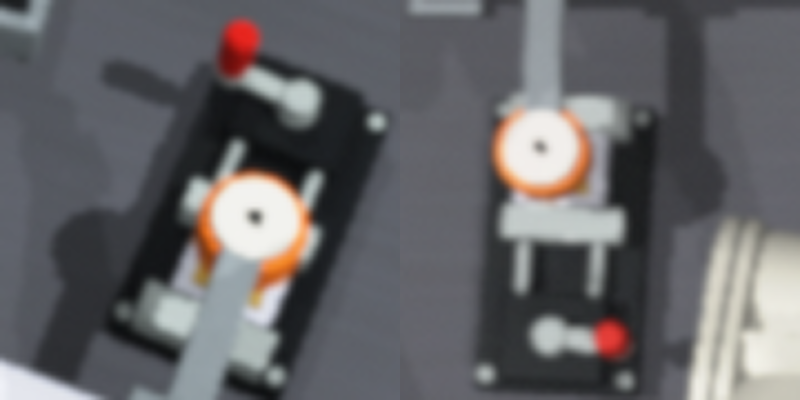

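The cap dot is at scene crop (255,216) and top crop (140,147). Both are within about 1 mm of the target, so I hold.

```bash
python3 -m handwheel '[255,0,0,0,0,255,0,0,0,0,255,0,0,0,0,255,0,0,0,0,255,0,0,0,0,255,0,0,0,0,255,0,0,0,0,255,0,0,0,0,255,0,0,0,0,255,0,0,0,0,255,0,0,0,0,255,0,0,0,0,255,0,0,0,0,255,0,0,0,0,255,0,0,0,0,255,0,0,0,0,255,0,0,0,0,255,0,0,0,0,255,0,0,0,0,255,0,0,0,0]'; python3 m.py
```

```text
time: 25.62
tcp_pos: [0.4351, 0.0326, 0.0976]
tool_rot: [2.079, 2.354, -0.001]
ft_force: [-3.5, -3.3, 5.4]
grip_width: 0.0302
grip_force: 30.7
scene (array([ 28,  25,  19,  21, 290], dtype=int32), array([346.61, 269.35]), array([18.2, 19.8]), array([0.6009, 0.2219, 0.125 ]))
[(array([70.5, 75.5, 37.9], dtype=float32), array([0.5931, 0.2174, 0.125 ]))]
```

```bash
python3 -m handwheel '[60,0,0,0,0,60,0,0,0,0,60,0,0,0,0,60,0,0,0,0,60,0,0,0.01,0,60,0,0,0.02,0,60,0,0,0.03,0,60,0,0,0.03,0,60,0,0,0.03,0,60,0,0,0,0,60,0,0,0,0,60,0,0,0,0,60,0,0,0,0,60,0,0,0,0,60,0,0,0,0,60,0,0,0,0,60,0,0,0,0,60,0,0,0,0,60,0,0,0,0,60,0,0,0,0]'; python3 -m handwheel '[60,0,0,0,0,60,0,0,0,0,60,0,0,0,0,60,0,0,0,0,60,0,0,0,0,60,0,0,0,0,60,0,0,0,0,60,0,0,0,0,60,0,0,0,0,60,0,0,0,0,60,0,0,0,0,60,0,0,0,0]'; python3 - <<'E'
from h import *
im,d=bot.camera("scene"); cv2.imwrite("pics/scene6.png",im); print(head("scene",im,(248,225,282,258)))
print([(s,w("scene",ce,.0495).round(4)) for s,ce in comps("scene",im,(3,120,140),(25,255,255)) if 320<ce[0]<370 and 260<ce[1]<300])
E
```

```text
time: 28.22
tcp_pos: [0.4353, 0.0331, 0.2173]
tool_rot: [-2.08, -2.355, -0.0]
ft_force: [-0.1, -1.1, 0.6]
grip_width: 0.0654
grip_force: 0.0
time: 29.72
tcp_pos: [0.4353, 0.0331, 0.2173]
tool_rot: [2.08, 2.355, 0.0]
ft_force: [0.1, -0.2, -0.5]
grip_width: 0.065
grip_force: 0.0
(array([  3,   5,  22,  28, 340], dtype=int32), array([261.36, 241.64]), array([16.3, 30.6]), array([ 0.6109, -0.001 ,  0.125 ]))
[([335, 273, 16, 15, 154], array([0.5975, 0.2204, 0.0495]))]
```

View pics/scene6.png

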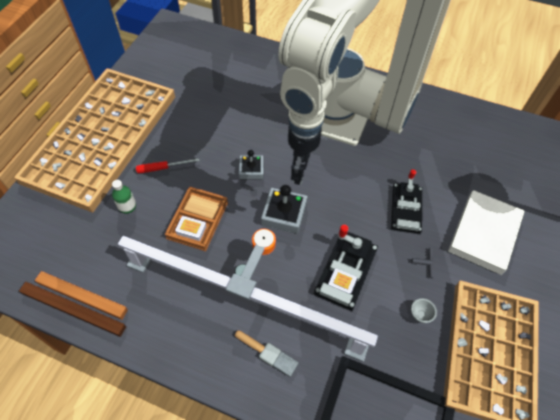

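The head is parked again at (264,239), the stick is upright at (285,198), the block is clamped at (343,281) and nothing else has moved. I hand in.

```bash
python3 -c "from workcell import bot; print(bot.hand_in())"
```

```text
the job is handed in; nothing more can be done
None
```

I handed the job in at about 30 s: the block is clamped in the vise at about 7–8 N on the handle, the head was held within about 1 mm of the block's middle for over 2 s, and the stick is back at centre; the hand-in gave no verdict.

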